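Hang the deep bin on the slat panel

ROBOT

A 6-joint arm with a two-finger parallel gripper is mounted at the origin on a cart in front of the work surface, level with it; the furniture and walls round the work are solid. World frame = base frame: x ahead of the robot, y to its left, z up, the work surface at z = 0. Lengths are in m, angles in rad, forces in N, time in s.
With the tool pointing down it reaches from about 0.3 to 0.775 m from the base axis. Payload 14.6 kg.
Tool frame: the origin (TCP) lies at the very end of the fingers, on their centre line; the grasp point (between the pads) lies 19 mm behind it; z points along the fingers, y is the line along which they close (so a half turn about z gives the same grasp; the last joint's range is limited). The gripper opens to 94 mm and grips with 3 to 60 N. Pads are 16 mm wide; open, the fingers measure 119 mm over their backs; the gripper's body (75 mm by 177 mm) begins 78 mm behind the grasp point.
Start: joints at [-1.22, 0.3, 1.521, -0, 1.321, -0.067], TCP at [0.223, -0.503, 0.205] pointing down, gripper open.
Joint ranges: [-3.03, 3.03], [-0.79, 2.21], [0.23, 2.52], [-1.04, 4.18], [0, 3.07], [-2.55, 2.55]. Speed limits (rad/s): [2.22, 2.22, 2.57, 3.14, 3.14, 3.14].

INTERFACE

Orientations are given as a unit quaternion [w, x, y, z].
In Python, from rig import ctrl gives the robot as it stands.
- The arm moves only by the shell command python3 -m handwheel 'ROWS'. ROWS is JSON, a list of rows, each an object of numbers: "x", "y", "z": the shift along the tool's x, y, z in mm; "ax", "ay", "az": the turn, a rotation vector about the tool's x, y, z in degrees; "hand": the opening, from 0 (shut) to 1 (fully open). In form: [{"x": .., "y": .., "z": .., "ax": .., "ay": .., "az": .., "hand": ..}, ...]. A call has 1 to 12 rows; each row shifts and turns the commanded pose from where the row before left it, along the tool's axes as they then stand; what a row does not reach is not made up. A row lasts 1/10 s, in which the tool goes at most 50 mm and 8.59 degrees, less where a joint would pass 70% of its speed; a pose out of reach is approached as far as the arm can. A call is refused whole if a number of a shift passes 50 or a number of a turn 8.59, either way. A call with a gripper value outside its range is refused whole. The fingers move at their own pace and stop on an object; the grip force is fixed at half the most. Time passes only in rows, so rows that do not move let the fingers close. It gives the time, the measured TCP pose, the force, the opening and the grip force at its end, in the units of the state.
- ctrl.get_obs(): the state, without advancing time (a new reading comes with each control period).
- ctrl.grab_frame(name): name is "side" or "top" or "wrist"; returns the picture (480x640x3 uint8, blue, green, red); there is no depth.
- ctrl.camera_params(name): a dict with "camera_matrix" (3x3 intrinsics, pixels), "T" (4x4, takes a point from camera to world coordinates); the wrist camera has in their place "tool_from_camera" (4x4, takes a point from camera to tool coordinates, whose origin is the TCP and whose axes are the flange's). Camera axes: x right, y down, z forward; pixel columns grow to the right and rows downward; lengths in m; the calibration is good to about 2 mm. A picture is of the moment at which its call begins: read the wrist's pose just before it. camera_params takes no time and is no camera call.
- ctrl.job_done(): hands the job in; it is judged then, once.
The state is a dict: "clock": time; "joint_pos": joint angles; "qd": joint speeds; "effort": joint torques, N m; "tool_pos": TCP position; "tool_rot": TCP orientation; "wrist_force": force on the tool from outside, world axes, zero at the start; "wrist_torque": the same for the moment, N m; "grip_width": opening from 0.0 (shut) to 1.0 (fully open); "finger_force": force on a finger pad.
Only numpy, scipy, OpenCV 4.12 (cv2) and the standard library are available. Lean on these libraries where they do the work, as an engineer would, in place of code of your own. Each camera call takes 0.05 s, during which the arm holds its last target. There are 200 camera calls.

TASK

Hang the deeper of the two small steel bins on the wooden slat panel: raise its front, tilt its hook in under the upper slat through the upper groove, then swing the bin down so that it hangs level and seated against the panel, with its whole width on the panel. Leave the shallow bin where it stands, and let go of the deep bin.

Things in the scene. Friction and masses are not known exactly. Their poses are not given: they have to be found in the camera images.
- deep_bin_centre (a point): Centre, half-way up, of the deep bin: loose open-topped steel bin, 0.2 kg, standing upright on the worktop. 100 mm long (x), 46 mm wide (y: grip the outsides of the side walls), 80 mm high (z, up); walls 3 mm, front wall (-x) cut down to 55 mm. Back face 50 mm behind (+x of) this point; an upturned hook the full width of the bin stands out behind it at the rim.
- deep_bin_hook_tip (a point): Middle of the top edge of the deep bin's hook, 66 mm behind (+x) and 86 mm above its centre; the bin's axes. A level tongue, 4 mm thick, its top flush with the rim (underside 36 mm above the centre), runs 18 mm out from the back face to an upright leg 4 mm thick, 50 mm high from the tongue's underside. Gap between back face and leg 14 mm.
- upper_groove (a point): Middle of the upper groove's lower front edge, 120 mm up the fixed wooden slat panel (260 wide, 75 deep, 200 mm high). x into panel, y along groove, z up. Mouth 34 mm high; flat floor level with this point, 60 mm deep; lip above the mouth 6 mm thick, behind it the groove is 68 mm high. Hook enters with bin front raised about 40 deg; seated it rests on the floor, sagging up to 5 deg.
- shallow_bin_centre (a point): Centre, half-way up, of the shallow bin, which stays where it stands: same steel, length, width and hook as the deep bin, but only 40 mm high. Same axes.

How it is judged:
On the way:
1. the hook's leg is in the upper groove while the bin's front is still raised (x of deep_bin_hook_tip in the frame of upper_groove between 0.012 and 0.062 m and z of deep_bin_hook_tip in the frame of upper_groove between 0 and 0.07 m and angle between deep_bin_centre's own z axis and vertical above 0.25 rad), for 0.1 s.
At the end, for the whole second after the job is handed in: The deep bin hangs upright within 10 degrees: its hook tip 5 to 25 mm inside the panel's face, 40 to 60 mm above the upper groove's floor; its centre 40 to 70 mm in front of the face, within 110 mm of the panel's middle; the shallow bin within 30 mm of its start (x of deep_bin_hook_tip in the frame of upper_groove between 0.005 and 0.025 m and z of deep_bin_hook_tip in the frame of upper_groove between 0.04 and 0.06 m and x of deep_bin_centre in the frame of upper_groove between -0.07 and -0.04 m and y of deep_bin_centre in the frame of upper_groove between -0.11 and 0.11 m and angle between deep_bin_centre's own z axis and vertical below 0.18 rad and distance of shallow_bin_centre from where it was at the start of the episode below 0.03 m); the robot touches nothing.
It fails at once if the shallow bin is moved by more than 30 mm (distance of shallow_bin_centre from where it was at the start of the episode above 0.03 m).
It also fails if it takes over 42 s, if anything falls off the work surface, if the arm or the gripper's body presses on something with over 40 N, if the wrist force passes 120 N, or if a joint passes its speed limit or range.

## Working session

There is one attempt and no reset: what is moved stays moved. The work goes in short steps, Python scripts to look and compute and a shell command to move; the robot and the scene stay as the last step left them, time stands still between calls to the robot, and variables do not carry over. Pictures are saved under pics/ and viewed, at most 10 in all, crops included, and the job is handed in when it is done.

```bash
ls; mkdir -p pics
python3 - <<'E'
from rig import ctrl
import cv2,numpy as np
o=ctrl.get_obs();print({k:np.round(v,3).tolist() for k,v in o.items()})
for n in("side","top"):
    cv2.imwrite(f"pics/{n}0.png",ctrl.grab_frame(n));p=ctrl.camera_params(n);print(n,np.round(p["camera_matrix"],1).tolist(),np.round(p["T"],3).tolist())
print(np.round(ctrl.camera_params("wrist")["tool_from_camera"],3).tolist())
E
```

```text
pics
{'clock': 0.0, 'joint_pos': [-1.22, 0.3, 1.522, 0.0, 1.321, -0.067], 'qd': [0.003, -0.0, -0.001, -0.0, -0.0, -0.0], 'effort': [-0.001, -53.181, -35.274, 0.071, 0.024, -0.0], 'tool_pos': [0.223, -0.502, 0.205], 'tool_rot': [-0.001, 0.978, 0.207, -0.0], 'wrist_force': [-0.727, -0.193, 0.811], 'wrist_torque': [-0.028, 0.051, -0.005], 'finger_force': 0.0, 'grip_width': 1.0}
side [[544.4, 0.0, 321.2], [0.0, 544.4, 236.3], [0.0, 0.0, 1.0]] [[0.999, -0.014, 0.04, 0.533], [-0.042, -0.454, 0.89, -0.949], [0.006, -0.891, -0.454, 0.602], [0.0, 0.0, 0.0, 1.0]]
top [[485.6, 0.0, 327.4], [0.0, 485.6, 242.1], [0.0, 0.0, 1.0]] [[-0.017, -0.994, 0.108, 0.482], [-1.0, 0.019, 0.025, -0.023], [-0.027, -0.107, -0.994, 0.97], [0.0, 0.0, 0.0, 1.0]]
[[0.002, -0.972, -0.233, 0.066], [1.0, 0.002, 0.0, 0.001], [0.0, -0.233, 0.972, -0.179], [0.0, 0.0, 0.0, 1.0]]
```

View pics/side0.png

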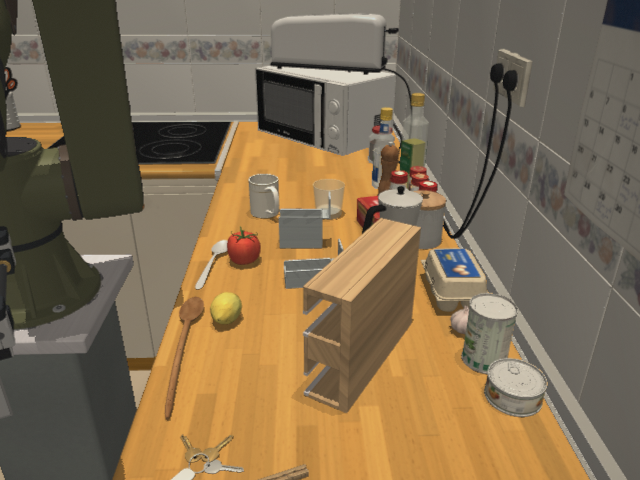

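View pics/top0.png

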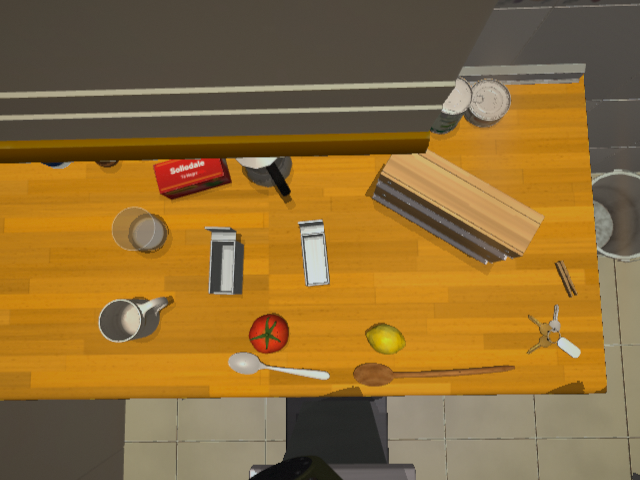

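The top view shows the deep bin at about (225,262) with a dark, deep interior and its hook at the top. The shallow bin is at (313,253). The panel runs diagonally, with its front lower edge from (374,197) to (490,262). The side view shows the deep bin at (301,228) and the panel at (360,310). I'll enlarge these areas to pick corners.

Run:
```python
import cv2,numpy as np
t=cv2.imread("pics/top0.png");s=cv2.imread("pics/side0.png")
def crop(im,x,y,w,h,k):
    c=cv2.resize(im[y:y+h,x:x+w],None,fx=k,fy=k,interpolation=cv2.INTER_CUBIC)
    for i in range(0,w,20): cv2.putText(c,str(x+i),(i*k,8),0,.3,(0,0,255),1);cv2.line(c,(i*k,10),(i*k,16),(0,0,255))
    for i in range(0,h,20): cv2.putText(c,str(y+i),(0,i*k+4),0,.3,(0,0,255),1)
    return c
a=crop(t,195,215,65,90,6);b=crop(t,365,140,185,130,4)
c=crop(s,265,195,80,100,6)
A=np.zeros((600,800,3),np.uint8);A[:540,:390]=a;A[:600,400:][:c.shape[0],:400]=c[:600,:400];cv2.imwrite("pics/c1.png",A)
d=crop(s,290,210,140,200,3)
cv2.imwrite("pics/c2.png",b);B=np.zeros((600,800,3),np.uint8);B[:,:420]=d;B[:260,430:800]=cv2.resize(b,(370,260));cv2.imwrite("pics/c2.png",B)
```

```text
(no output)
```

View pics/c1.png

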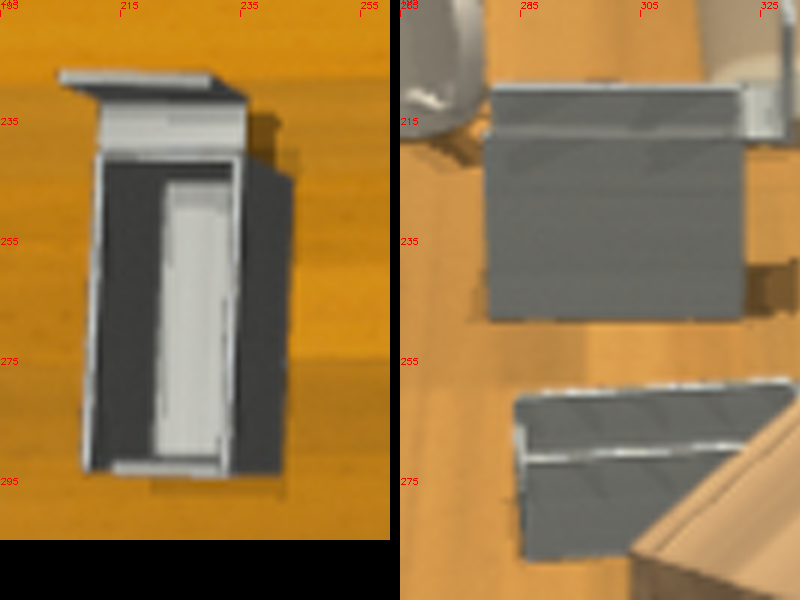

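View pics/c2.png

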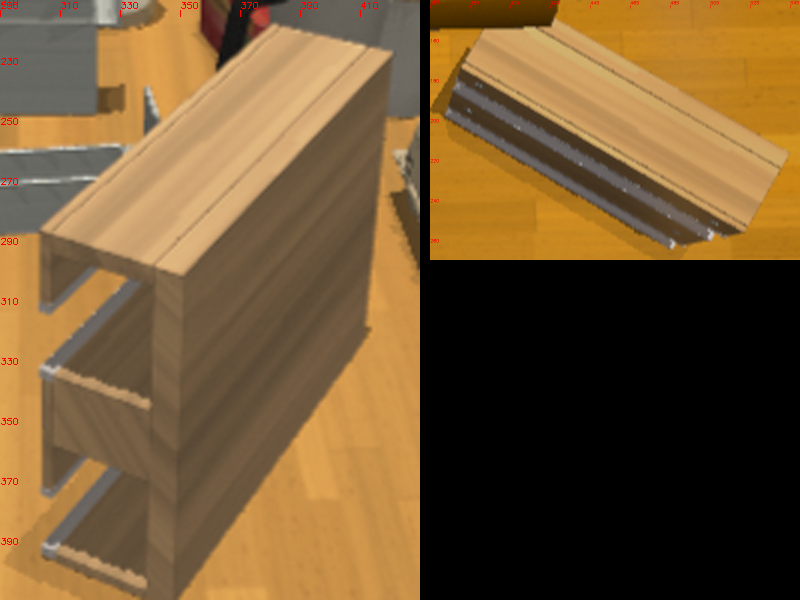

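The crops give these corner pixels, as top-view ↔ side-view pairs:
- **Deep bin near rim, back:** (235,241) ↔ (322.2,217.5)
- **Deep bin near rim, front:** (233.2,294) ↔ (279.3,217.5)
- **Panel top, front right:** (522.5,256) ↔ (303.5,287)
- **Panel top, front left:** (381.5,171.5) ↔ (381.7,218)
- **Upper groove floor, right end:** (505.5,258) ↔ (304,333)

Next I'll triangulate them.

```bash
cat > h.py <<'E'
from rig import ctrl
import numpy as np
def ray(n,uv):
    p=ctrl.camera_params(n);T=np.array(p["T"]);d=np.linalg.inv(p["camera_matrix"])@[*uv,1];return T[:3,3],T[:3,:3]@(d/np.linalg.norm(d))
def tri(a,b):
    (o,d),(q,e)=ray("top",a),ray("side",b)
    s=np.linalg.lstsq(np.c_[d,-e],q-o,rcond=None)[0];A,B=o+s[0]*d,q+s[1]*e
    return (A+B)/2,np.linalg.norm(A-B)
def plane(n,uv,z):
    o,d=ray(n,uv);return o+d*(z-o[2])/d[2]
E
python3 - <<'E'
from h import *
np.set_printoptions(precision=4,suppress=True)
for k,a,b in[("rim nb",(235,241),(322.2,217.5)),("rim nf",(233.2,294),(279.3,217.5)),("bot nf",(242,294),(279.8,248.3)),("bot nb",(244,244.5),(322,248)),
 ("P fr",(522.5,256),(303.5,287)),("P fl",(381.5,171.5),(381.7,218)),("P br",(544,217.5),(351,301.7)),("G r",(505.5,258),(304,333)),("low r",(486,262),(304,393))]:
    print(k,*tri(a,b))
for uv in[(211.2,240.8),(235,241),(208.8,293.5),(233.2,294)]:print("rim .08",plane("top",uv,.08))
for uv in[(205,227.5),(230.3,228.3)]:print("hook .126",plane("top",uv,.126))
for uv in[(522.5,256),(381.5,171.5)]:print("panel .2",plane("top",uv,.2))
E
```

```text
rim nb [0.584  0.1708 0.0789] 0.0012798362100895065
rim nf [0.4865 0.1737 0.0789] 0.0017756220146930716
bot nf [ 0.486   0.1735 -0.0002] 0.0005605583311297671
bot nb [0.5847 0.1694 0.0012] 0.0001813722084086192
P fr [ 0.5371 -0.3111  0.1986] 0.00018909635284667048
P fl [ 0.6772 -0.0931  0.2   ] 0.0014982169444838352
P br [ 0.5987 -0.3488  0.1981] 0.0018361833893025287
G r [ 0.5385 -0.3109  0.1203] 0.0025061845567124386
low r [ 0.5383 -0.311   0.0064] 0.004115515638524602
rim .08 [0.5845 0.2149 0.08  ]
rim .08 [0.5833 0.1705 0.08  ]
rim .08 [0.4873 0.2185 0.08  ]
rim .08 [0.4856 0.1734 0.08  ]
hook .126 [0.6031 0.2139 0.126 ]
hook .126 [0.6007 0.1689 0.126 ]
panel .2 [ 0.5369 -0.3105  0.2   ]
panel .2 [ 0.6779 -0.0931  0.2   ]
```

All heights match the text (rim 0.079, panel top 0.199, groove floor 0.120), and the panel front is 259 mm long. My plan is to grip with the tool leaned 35° toward the robot, with tool x toward the bin front, so the gripper stays clear of the panel. I'll write the row calculator next.

```bash
cat >> h.py <<'E'
from scipy.spatial.transform import Rotation as R
import sys
np.set_printoptions(precision=4,suppress=True)
C0=np.array([.5352,.1943,.040]);YB=np.radians(-2.0)      # deep bin centre, yaw
G=np.array([.6073,-.2020,.120]);YP=np.radians(-32.8)      # groove, yaw
RT=R.from_matrix([[-1,0,0],[0,1,0],[0,0,-1]])
def now():
    o=ctrl.get_obs();q=o["tool_rot"];return np.array(o["tool_pos"]),R.from_quat([q[1],q[2],q[3],q[0]])
def tool(c,yaw,phi=35,th=0,gx=0,gz=.02):
    """TCP pose for bin centre c, yaw, raised th deg, gripped at (gx,gz) leaning phi"""
    Rb=R.from_euler("zy",[yaw,np.radians(th)]);Rt=Rb*R.from_euler("y",-phi,degrees=True)*RT
    return np.asarray(c)+Rb.apply([gx,0,gz])+Rt.apply([0,0,.019]),Rt
def hang(bx,bz,th,y=0,**k):
    """bin with the tongue-underside/back-face corner at (bx,bz) in the groove frame"""
    Rb=R.from_euler("zy",[YP,np.radians(th)]);c=G+R.from_euler("z",YP).apply([bx,y,bz])-Rb.apply([.05,0,.036])
    return tool(c,YP,th=th,**k)
def rows(p1,R1,n,start=None):
    p,Rr=start or now();dp=(p1-p)/n;w=(Rr.inv()*R1).as_rotvec()/n
    for i in range(n):
        print(np.round(Rr.inv().apply(dp)*1e3,1),np.round(np.degrees(w),2));Rr=Rr*R.from_rotvec(w)
    return p1,R1
E
python3 - <<'E'
from h import *
p,Rt=tool(C0,YB); hov=p-Rt.apply([0,0,.13]); print("grasp",p,"hover",hov)
up=R.from_euler("z",YB)*RT
rows(np.array([.43,.195,.24]),up,20)
E
```

```text
grasp [0.5461 0.1939 0.0444] hover [0.4716 0.1965 0.1509]
[ 23.6 -27.7  -1.7] [-0.  -0.  -7.7]
[ 27.1 -24.3  -1.7] [-0.  -0.  -7.7]
[ 30.1 -20.4  -1.7] [-0.  -0.  -7.7]
[ 32.6 -16.2  -1.7] [-0.  -0.  -7.7]
[ 34.5 -11.7  -1.7] [-0.  -0.  -7.7]
[35.7 -7.  -1.7] [-0.  -0.  -7.7]
[36.3 -2.1 -1.7] [-0.  -0.  -7.7]
[36.3  2.8 -1.7] [-0.  -0.  -7.7]
[35.6  7.6 -1.7] [-0.  -0.  -7.7]
[34.2 12.3 -1.7] [-0.  -0.  -7.7]
[32.3 16.8 -1.7] [-0.  -0.  -7.7]
[29.7 21.  -1.7] [-0.  -0.  -7.7]
[26.6 24.8 -1.7] [-0.  -0.  -7.7]
[23.1 28.1 -1.8] [-0.  -0.  -7.7]
[19.1 31.  -1.8] [-0.  -0.  -7.7]
[14.8 33.2 -1.8] [-0.  -0.  -7.7]
[10.2 34.9 -1.8] [-0.  -0.  -7.7]
[ 5.4 36.  -1.8] [-0.  -0.  -7.7]
[ 0.6 36.4 -1.8] [-0.  -0.  -7.7]
[-4.3 36.1 -1.8] [-0.  -0.  -7.7]
```

```bash
python3 -m handwheel '[{"x":24,"y":-28,"z":-2,"az":-7.7},{"x":27,"y":-24,"z":-2,"az":-7.7},{"x":30,"y":-20,"z":-2,"az":-7.7},{"x":33,"y":-16,"z":-2,"az":-7.7},{"x":34,"y":-12,"z":-2,"az":-7.7},{"x":36,"y":-7,"z":-2,"az":-7.7},{"x":36,"y":-2,"z":-2,"az":-7.7},{"x":36,"y":3,"z":-2,"az":-7.7},{"x":36,"y":8,"z":-2,"az":-7.7},{"x":34,"y":12,"z":-2,"az":-7.7},{"x":32,"y":17,"z":-2,"az":-7.7}]'
python3 -m handwheel '[{"x":30,"y":21,"z":-2,"az":-7.7},{"x":27,"y":25,"z":-2,"az":-7.7},{"x":23,"y":28,"z":-2,"az":-7.7},{"x":19,"y":31,"z":-2,"az":-7.7},{"x":15,"y":33,"z":-2,"az":-7.7},{"x":10,"y":35,"z":-2,"az":-7.7},{"x":5,"y":36,"z":-2,"az":-7.7},{"x":1,"y":36,"z":-2,"az":-7.7},{"x":-4,"y":36,"z":-2,"az":-7.7},{}]'
python3 - <<'E'
from h import *
p,Rt=tool(C0,YB); hov=p-Rt.apply([0,0,.13]);print(ctrl.get_obs()["joint_pos"])
rows(hov,Rt,5)
E
```

```text
[-1.2196  0.3004  1.5215 -0.      1.3207 -0.0666]
[ 102.1 -107.6   10.9] [ -9.32  -2.16 -29.55]
[142.1 -43.4  -6.4] [ -9.32  -2.16 -29.55]
[144.3  33.9 -12.7] [ -9.32  -2.16 -29.55]
[107.9 102.2  -6.2] [ -9.32  -2.16 -29.55]
[ 43.5 141.8  11.2] [ -9.32  -2.16 -29.55]$[0]: bad value
$[0]: bad value
```

Rows probably need every key filled in.

```bash
python3 -m handwheel '[{"x":24,"y":-28,"z":-2,"ax":0,"ay":0,"az":-7.7,"hand":1},{"x":27,"y":-24,"z":-2,"ax":0,"ay":0,"az":-7.7,"hand":1},{"x":30,"y":-20,"z":-2,"ax":0,"ay":0,"az":-7.7,"hand":1},{"x":33,"y":-16,"z":-2,"ax":0,"ay":0,"az":-7.7,"hand":1},{"x":34,"y":-12,"z":-2,"ax":0,"ay":0,"az":-7.7,"hand":1},{"x":36,"y":-7,"z":-2,"ax":0,"ay":0,"az":-7.7,"hand":1},{"x":36,"y":-2,"z":-2,"ax":0,"ay":0,"az":-7.7,"hand":1},{"x":36,"y":3,"z":-2,"ax":0,"ay":0,"az":-7.7,"hand":1},{"x":36,"y":8,"z":-2,"ax":0,"ay":0,"az":-7.7,"hand":1},{"x":34,"y":12,"z":-2,"ax":0,"ay":0,"az":-7.7,"hand":1}]'
python3 - <<'E'
from h import *
print(ctrl.get_obs()["joint_pos"])
rows(np.array([.43,.195,.24]),R.from_euler("z",YB)*RT,11)
E
```

```text
clock: 1.1
tool_pos: [0.3274, -0.1529, 0.2255]
tool_rot: [-0.0, 0.634, 0.773, 0.0]
wrist_force: [0.4, -0.3, 0.3]
grip_width: 0.997
finger_force: 0.0
[-0.5384 -0.1564  1.9626  0.0001  1.3355 -0.7346]
[29.2 15.3 -1.3] [ 0.   -0.   -6.98]
[27.1 18.7 -1.3] [ 0.   -0.   -6.98]
[24.6 21.9 -1.3] [ 0.   -0.   -6.98]
[21.8 24.7 -1.3] [ 0.   -0.   -6.98]
[18.6 27.2 -1.3] [ 0.   -0.   -6.98]
[15.2 29.3 -1.3] [ 0.   -0.   -6.98]
[11.5 30.9 -1.3] [ 0.   -0.   -6.98]
[ 7.7 32.1 -1.3] [ 0.   -0.   -6.98]
[ 3.7 32.8 -1.3] [ 0.   -0.   -6.98]
[-0.3 33.  -1.3] [ 0.   -0.   -6.98]
[-4.3 32.7 -1.3] [ 0.   -0.   -6.98]
```

```bash
python3 -m handwheel '[{"x":29,"y":15,"z":-1,"ax":0,"ay":0,"az":-7,"hand":1},{"x":27,"y":19,"z":-1,"ax":0,"ay":0,"az":-7,"hand":1},{"x":25,"y":22,"z":-1,"ax":0,"ay":0,"az":-7,"hand":1},{"x":22,"y":25,"z":-1,"ax":0,"ay":0,"az":-7,"hand":1},{"x":19,"y":27,"z":-1,"ax":0,"ay":0,"az":-7,"hand":1},{"x":15,"y":29,"z":-1,"ax":0,"ay":0,"az":-7,"hand":1},{"x":11,"y":31,"z":-1,"ax":0,"ay":0,"az":-7,"hand":1},{"x":8,"y":32,"z":-1,"ax":0,"ay":0,"az":-7,"hand":1},{"x":4,"y":33,"z":-1,"ax":0,"ay":0,"az":-7,"hand":1},{"x":0,"y":33,"z":-1,"ax":0,"ay":0,"az":-7,"hand":1},{"x":-4,"y":33,"z":-1,"ax":0,"ay":0,"az":-7,"hand":1},{"x":0,"y":0,"z":0,"ax":0,"ay":0,"az":0,"hand":1}]'
python3 - <<'E'
from h import *
print(ctrl.get_obs()["joint_pos"])
p,Rt=tool(C0,YB); hov=p-Rt.apply([0,0,.13])
rows(hov,Rt,6)
E
```

```text
clock: 2.3
tool_pos: [0.4306, 0.1965, 0.2359]
tool_rot: [-0.0, 0.015, 1.0, 0.0]
wrist_force: [0.1, 0.6, 0.1]
grip_width: 0.999
finger_force: 0.0
[ 0.3505  0.1039  1.6846  0.0004  1.354  -1.1909]
[-6.8  0.2 14.2] [ 0.02 -5.84  0.05]
[-5.4  0.2 14.8] [ 0.02 -5.84  0.05]
[-3.8  0.2 15.2] [ 0.02 -5.84  0.05]
[-2.3  0.2 15.6] [ 0.02 -5.84  0.05]
[-0.7  0.2 15.7] [ 0.02 -5.84  0.05]
[ 0.9  0.2 15.7] [ 0.02 -5.84  0.05]
```

```bash
python3 -m handwheel '[{"x":-7,"y":0,"z":14,"ax":0,"ay":-5.8,"az":0,"hand":1},{"x":-5,"y":0,"z":15,"ax":0,"ay":-5.8,"az":0,"hand":1},{"x":-4,"y":0,"z":15,"ax":0,"ay":-5.8,"az":0,"hand":1},{"x":-2,"y":0,"z":16,"ax":0,"ay":-5.8,"az":0,"hand":1},{"x":-1,"y":0,"z":16,"ax":0,"ay":-5.8,"az":0,"hand":1},{"x":1,"y":1,"z":16,"ax":0,"ay":-5.8,"az":0,"hand":1},{"x":0,"y":0,"z":0,"ax":0,"ay":0,"az":0,"hand":1}]'
python3 - <<'E'
from h import *
import cv2
print(ctrl.get_obs()["joint_pos"])
p,Rt=tool(C0,YB); rows(p,Rt,6)
q,Q=now();K=ctrl.camera_params("wrist")
cv2.imwrite("pics/w1.png",ctrl.grab_frame("wrist"))
T=np.array(K["tool_from_camera"]);Rc=Q*R.from_matrix(T[:3,:3]);t=q+Q.apply(T[:3,3])
rb=R.from_euler("z",YB)
for n,v in dict(hookL=(.066,.023,.086),hookR=(.066,-.023,.086),rbL=(.05,.023,.04),rbR=(.05,-.023,.04),rfL=(-.05,.023,.04),rfR=(-.05,-.023,.04)).items():
    c=Rc.inv().apply(C0+rb.apply(v)-t);u=K["camera_matrix"]@c;print(n,u[:2]/u[2])
E
```

```text
clock: 3.0
tool_pos: [0.4697, 0.1924, 0.1479]
tool_rot: [0.298, 0.017, 0.954, -0.007]
wrist_force: [0.4, -0.6, 0.4]
grip_width: 1.0
finger_force: 0.0
[ 0.4628  0.0368  2.1001 -0.5701  0.5322 -0.6452]
[-0.7  0.8 21.4] [-0.03 -0.06 -0.  ]
[-0.6  0.7 21.4] [-0.03 -0.06 -0.  ]
[-0.6  0.7 21.4] [-0.03 -0.06 -0.  ]
[-0.6  0.7 21.4] [-0.03 -0.06 -0.  ]
[-0.6  0.7 21.4] [-0.03 -0.06 -0.  ]
[-0.5  0.7 21.4] [-0.03 -0.06 -0.  ]
hookL [345.8243 359.3121]
hookR [289.663  359.1804]
rbL [343.9574 300.8608]
rbR [291.0925 300.7477]
rfL [353.6702 218.3789]
rfR [284.8998 218.2519]
```

View pics/w1.png

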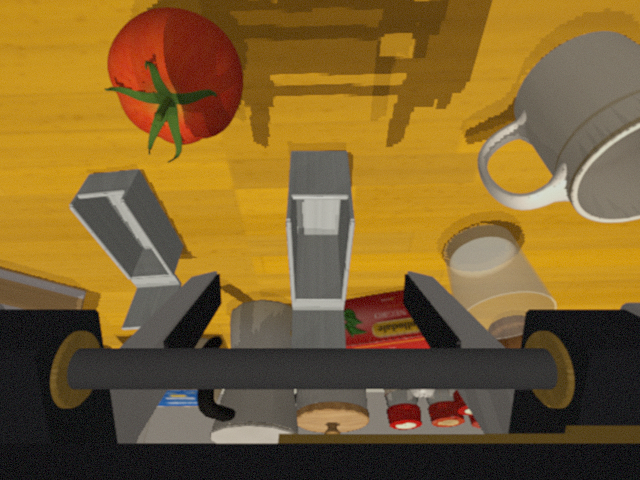

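The wrist view shows the deep bin centred between the fingers. Its back rim lies at columns 292–344, row 303, against a prediction of 291–344, row 301. That agrees, so I'll descend and grip.

```bash
python3 -m handwheel '[{"x":-1,"y":1,"z":25,"ax":0,"ay":0,"az":0,"hand":1},{"x":-1,"y":1,"z":25,"ax":0,"ay":0,"az":0,"hand":1},{"x":-1,"y":1,"z":25,"ax":0,"ay":0,"az":0,"hand":1},{"x":0,"y":0,"z":25,"ax":0,"ay":0,"az":0,"hand":1},{"x":0,"y":0,"z":19,"ax":0,"ay":0,"az":0,"hand":1},{"x":0,"y":0,"z":10,"ax":0,"ay":0,"az":0,"hand":1},{"x":0,"y":0,"z":0,"ax":0,"ay":0,"az":0,"hand":1},{"x":0,"y":0,"z":0,"ax":0,"ay":0,"az":0,"hand":0},{"x":0,"y":0,"z":0,"ax":0,"ay":0,"az":0,"hand":0},{"x":0,"y":0,"z":0,"ax":0,"ay":0,"az":0,"hand":0},{"x":0,"y":0,"z":0,"ax":0,"ay":0,"az":0,"hand":0},{"x":0,"y":0,"z":0,"ax":0,"ay":0,"az":0,"hand":0}]'
python3 -m handwheel '[{"x":0,"y":0,"z":0,"ax":0,"ay":0,"az":0,"hand":0},{"x":0,"y":0,"z":0,"ax":0,"ay":0,"az":0,"hand":0}]'
python3 - <<'E'
from h import *
p,Rt=tool(C0,YB); print(p,now()[0]-p)
for a in[(-.10,-.05,0),(-.10,-.05,40),(-.045,-.015,40),(-.009,.028,40),(-.003,.002,0)]: print(a,hang(*a)[0])
E
```

```text
clock: 4.25
tool_pos: [0.5477, 0.1939, 0.0468]
tool_rot: [0.299, 0.017, 0.954, -0.005]
wrist_force: [0.1, -0.4, -0.8]
grip_width: 0.613
finger_force: 0.0
clock: 4.45
tool_pos: [0.5478, 0.1938, 0.0466]
tool_rot: [0.299, 0.017, 0.954, -0.005]
wrist_force: [-1.7, 0.7, 1.4]
grip_width: 0.486
finger_force: 30.0
[0.5461 0.1939 0.0444] [ 0.0017 -0.0001  0.0021]
(-0.1, -0.05, 0) [ 0.4904 -0.1266  0.0384]
(-0.1, -0.05, 40) [ 0.4778 -0.1266  0.0669]
(-0.045, -0.015, 40) [ 0.524  -0.1564  0.1019]
(-0.009, 0.028, 40) [ 0.5543 -0.1759  0.1449]
(-0.003, 0.002, 0) [ 0.5719 -0.1792  0.0904]
```

The bin is gripped at 45.7 mm wide, which is right. Next I'll lift, pull back and carry it.

```bash
sed -i 's/gx=0,gz=.02)/gx=.0017,gz=.0221)/' h.py
python3 - <<'E'
from h import *
p,Q=now()
s=rows(p+[-.04,0,.12],Q,4)
print()
pv,Rv=hang(-.13,.06,40);print(pv)
s=rows(pv,Rv,11,s)
E
```

```text
[ -8.9  -0.4 -30.3] [0. 0. 0.]
[ -8.9  -0.4 -30.3] [0. 0. 0.]
[ -8.9  -0.4 -30.3] [0. 0. 0.]
[ -8.9  -0.4 -30.3] [0. 0. 0.]

[ 0.455  -0.1113  0.1776]
[  2.5 -27.9  -3. ] [2.44 3.49 1.57]
[  1.9 -28.1  -1.7] [2.44 3.49 1.57]
[  1.2 -28.1  -0.4] [2.44 3.49 1.57]
[  0.4 -28.2   0.9] [2.44 3.49 1.57]
[ -0.4 -28.1   2.1] [2.44 3.49 1.57]
[ -1.4 -28.    3.2] [2.44 3.49 1.57]
[ -2.3 -27.7   4.3] [2.44 3.49 1.57]
[ -3.4 -27.5   5.3] [2.44 3.49 1.57]
[ -4.5 -27.1   6.2] [2.44 3.49 1.57]
[ -5.6 -26.7   7. ] [2.44 3.49 1.57]
[ -6.8 -26.2   7.8] [2.44 3.49 1.57]
```

```bash
python3 -m handwheel '[{"x":-9,"y":0,"z":-30,"ax":0,"ay":0,"az":0,"hand":0},{"x":-9,"y":0,"z":-30,"ax":0,"ay":0,"az":0,"hand":0},{"x":-9,"y":0,"z":-30,"ax":0,"ay":0,"az":0,"hand":0},{"x":-9,"y":0,"z":-30,"ax":0,"ay":0,"az":0,"hand":0},{"x":0,"y":0,"z":0,"ax":0,"ay":0,"az":0,"hand":0}]'
python3 -m handwheel '[{"x":2,"y":-28,"z":-3,"ax":2.44,"ay":3.5,"az":1.57,"hand":0},{"x":2,"y":-28,"z":-2,"ax":2.44,"ay":3.5,"az":1.57,"hand":0},{"x":1,"y":-28,"z":0,"ax":2.44,"ay":3.5,"az":1.57,"hand":0},{"x":0,"y":-28,"z":1,"ax":2.44,"ay":3.5,"az":1.57,"hand":0},{"x":0,"y":-28,"z":2,"ax":2.44,"ay":3.5,"az":1.57,"hand":0},{"x":-1,"y":-28,"z":3,"ax":2.44,"ay":3.5,"az":1.57,"hand":0},{"x":-2,"y":-28,"z":4,"ax":2.44,"ay":3.5,"az":1.57,"hand":0},{"x":-3,"y":-28,"z":5,"ax":2.44,"ay":3.5,"az":1.57,"hand":0},{"x":-4,"y":-27,"z":6,"ax":2.44,"ay":3.5,"az":1.57,"hand":0},{"x":-6,"y":-27,"z":7,"ax":2.44,"ay":3.5,"az":1.57,"hand":0},{"x":-7,"y":-26,"z":8,"ax":2.44,"ay":3.5,"az":1.57,"hand":0},{"x":0,"y":0,"z":0,"ax":0,"ay":0,"az":0,"hand":0}]'
python3 - <<'E'
from h import *
import cv2
print(ctrl.get_obs()["joint_pos"])
s=rows(*hang(-.062,-.035,40),4);s=rows(*hang(-.009,.028,40),6,s)
t=ctrl.grab_frame("top");sd=ctrl.grab_frame("side")
A=np.hstack([cv2.resize(t[130:330,260:560],(480,320)),cv2.resize(sd[130:400,230:450],(320,393))[:320]]);cv2.imwrite("pics/m1.png",A)
E
```

```text
clock: 4.95
tool_pos: [0.5093, 0.1958, 0.1692]
tool_rot: [0.301, 0.017, 0.953, -0.004]
wrist_force: [0.1, 0.9, -2.4]
grip_width: 0.486
finger_force: 30.0
clock: 6.15
tool_pos: [0.455, -0.1126, 0.1757]
tool_rot: [-0.045, 0.226, 0.957, -0.173]
wrist_force: [-0.2, -0.1, -2.2]
grip_width: 0.491
finger_force: 30.0
[-0.1299  0.2354  1.7174 -0.3464  1.3336 -1.1299]
[-16.9   6.7  22.2] [-0.06 -0.09 -0.05]
[-16.9   6.7  22.2] [-0.06 -0.09 -0.05]
[-16.9   6.6  22.2] [-0.06 -0.09 -0.05]
[-16.9   6.6  22.3] [-0.06 -0.09 -0.05]
[-8.7 -4.6 -9.5] [0. 0. 0.]
[-8.7 -4.6 -9.5] [0. 0. 0.]
[-8.7 -4.6 -9.5] [0. 0. 0.]
[-8.7 -4.6 -9.5] [0. 0. 0.]
[-8.7 -4.6 -9.5] [0. 0. 0.]
[-8.7 -4.6 -9.5] [0. 0. 0.]
```

View pics/m1.png

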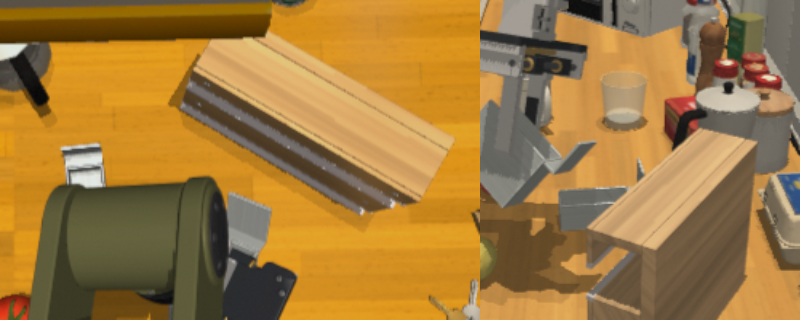

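My euler order is wrong: lowercase is extrinsic, which explains the nonzero sideways shifts. The picture shows the bin front raised beside the panel, still clear of everything. I'll fix the order and recompute.

```bash
sed -i 's/"zy"/"ZY"/' h.py
python3 - <<'E'
from h import *
s=rows(*hang(-.13,.03,40),5);print(s[0]);s=rows(*hang(-.062,-.035,40),4,s);s=rows(*hang(-.009,.028,40),6,s)
E
```

```text
[-0.2  2.7  4.2] [-4.14  1.15  1.09]
[-0.2  2.4  4.4] [-4.14  1.15  1.09]
[-0.2  2.1  4.6] [-4.14  1.15  1.09]
[-0.3  1.8  4.7] [-4.14  1.15  1.09]
[-0.4  1.4  4.8] [-4.14  1.15  1.09]
[ 0.458  -0.1058  0.1515]
[-18.4  -0.   14.7] [0. 0. 0.]
[-18.4  -0.   14.7] [0. 0. 0.]
[-18.4  -0.   14.7] [0. 0. 0.]
[-18.4  -0.   14.7] [0. 0. 0.]
[ -7.9   0.  -11.2] [0. 0. 0.]
[ -7.9   0.  -11.2] [0. 0. 0.]
[ -7.9   0.  -11.2] [0. 0. 0.]
[ -7.9   0.  -11.2] [0. 0. 0.]
[ -7.9   0.  -11.2] [0. 0. 0.]
[ -7.9   0.  -11.2] [0. 0. 0.]
```

```bash
python3 -m handwheel '[{"x":0,"y":3,"z":4,"ax":-4.14,"ay":1.15,"az":1.1,"hand":0},{"x":0,"y":2,"z":4,"ax":-4.14,"ay":1.15,"az":1.1,"hand":0},{"x":0,"y":2,"z":5,"ax":-4.14,"ay":1.15,"az":1.1,"hand":0},{"x":0,"y":2,"z":5,"ax":-4.14,"ay":1.15,"az":1.1,"hand":0},{"x":0,"y":1,"z":5,"ax":-4.14,"ay":1.15,"az":1.1,"hand":0},{"x":-18,"y":0,"z":15,"ax":0,"ay":0,"az":0,"hand":0},{"x":-18,"y":0,"z":15,"ax":0,"ay":0,"az":0,"hand":0},{"x":-18,"y":0,"z":15,"ax":0,"ay":0,"az":0,"hand":0},{"x":-18,"y":0,"z":14,"ax":0,"ay":0,"az":0,"hand":0},{"x":0,"y":0,"z":0,"ax":0,"ay":0,"az":0,"hand":0}]'
python3 - <<'E'
from h import *
import cv2
p,Q=hang(-.062,-.035,40);q,S=now();print(q-p,(Q.inv()*S).as_rotvec()*57.3)
t=ctrl.grab_frame("top");sd=ctrl.grab_frame("side");cv2.imwrite("pics/t2.png",t);cv2.imwrite("pics/s2.png",sd)
a=cv2.resize(sd[195:395,255:415],(480,600));b=cv2.resize(t[150:300,340:420],(320,600));cv2.imwrite("pics/m2.png",np.hstack([a,b]))
# where the bin's hook tip ends should appear
Rb=R.from_euler("ZY",[YP,np.radians(40)]);c=q-Q.apply([0,0,.019])-Rb.apply([.0017,0,.0221])
for n in("side","top"):
  P=ctrl.camera_params(n);Ti=np.linalg.inv(P["T"])
  for v in[(.066,.023,.086),(.066,-.023,.086),(.05,-.023,-.04)]:
    u=P["camera_matrix"]@(Ti[:3,:3]@(c+Rb.apply(v))+Ti[:3,3]);print(n,v,u[:2]/u[2])
E
```

```text
clock: 7.25
tool_pos: [0.5128, -0.1409, 0.0853]
tool_rot: [-0.043, 0.282, 0.958, 0.012]
wrist_force: [0.1, -0.2, -1.4]
grip_width: 0.487
finger_force: 30.0
[-0.0024  0.0017 -0.0012] [ 0.0366  0.0737 -0.0087]
side (0.066, 0.023, 0.086) [341.7065 285.5839]
side (0.066, -0.023, 0.086) [328.1595 298.6008]
side (0.05, -0.023, -0.04) [281.8514 324.4576]
top (0.066, 0.023, 0.086) [422.713  224.5165]
top (0.066, -0.023, 0.086) [445.2023 238.0252]
top (0.05, -0.023, -0.04) [411.0349 284.0247]
```

View pics/m2.png

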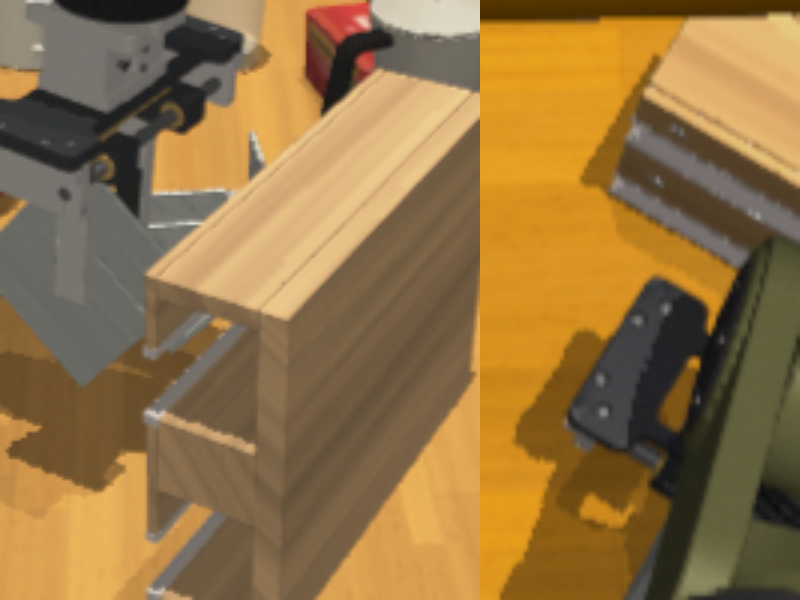

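The side view shows the bin held at 40°, with its back-bottom corner at (283.3,323.3) against a prediction of (281.9,324.5). It is within about 3 mm, so I'll enter the groove.

```bash
python3 -m handwheel '[{"x":-9,"y":0,"z":-10,"ax":0,"ay":0,"az":0,"hand":0},{"x":-9,"y":0,"z":-11,"ax":0,"ay":0,"az":0,"hand":0},{"x":-9,"y":0,"z":-12,"ax":0,"ay":0,"az":0,"hand":0},{"x":0,"y":0,"z":0,"ax":0,"ay":0,"az":0,"hand":0}]'
python3 -m handwheel '[{"x":-8,"y":0,"z":-11,"ax":0,"ay":0,"az":0,"hand":0},{"x":-8,"y":0,"z":-12,"ax":0,"ay":0,"az":0,"hand":0},{"x":-8,"y":0,"z":-12,"ax":0,"ay":0,"az":0,"hand":0},{"x":0,"y":0,"z":0,"ax":0,"ay":0,"az":0,"hand":0},{"x":0,"y":0,"z":0,"ax":0,"ay":0,"az":0,"hand":0}]'
python3 - <<'E'
from h import *
print(ctrl.get_obs()["joint_pos"])
q,S=now();p,Q=hang(-.009,.028,40);print("err in panel",R.from_euler("z",-YP).apply(q-p),(Q.inv()*S).as_rotvec()*57.3)
s=rows(*hang(-.006,.012,20),5);s=rows(*hang(-.004,.002,0),5,s)
E
```

```text
clock: 7.75
tool_pos: [0.5389, -0.1574, 0.1205]
tool_rot: [-0.039, 0.282, 0.959, 0.012]
wrist_force: [0.3, 0.3, -2.3]
grip_width: 0.485
finger_force: 30.0
clock: 8.25
tool_pos: [0.5599, -0.1714, 0.1507]
tool_rot: [-0.041, 0.282, 0.958, 0.012]
wrist_force: [0.1, 0.2, -1.9]
grip_width: 0.484
finger_force: 30.0
[-0.3679  0.4757  1.4113  0.0182  1.3391 -1.3712]
err in panel [0.0002 0.     0.0012] [-0.0149 -0.0586 -0.0056]
[-1.6 -0.   6.6] [ 0.   -3.99  0.  ]
[-1.2 -0.   6.7] [ 0.   -3.99  0.  ]
[-0.7 -0.   6.8] [ 0.   -3.99  0.  ]
[-0.2 -0.   6.8] [ 0.   -3.99  0.  ]
[ 0.3 -0.   6.8] [ 0.   -3.99  0.  ]
[-0.6 -0.   5.3] [ 0. -4.  0.]
[-0.3 -0.   5.3] [ 0. -4.  0.]
[ 0.1 -0.   5.3] [ 0. -4.  0.]
[ 0.5 -0.   5.3] [ 0. -4.  0.]
[ 0.8 -0.   5.2] [ 0. -4.  0.]
```

```bash
python3 -m handwheel '[{"x":-2,"y":0,"z":7,"ax":0,"ay":-4,"az":0,"hand":0},{"x":-1,"y":0,"z":7,"ax":0,"ay":-4,"az":0,"hand":0},{"x":-1,"y":0,"z":7,"ax":0,"ay":-4,"az":0,"hand":0},{"x":0,"y":0,"z":6,"ax":0,"ay":-4,"az":0,"hand":0},{"x":0,"y":0,"z":7,"ax":0,"ay":-4,"az":0,"hand":0},{"x":0,"y":0,"z":0,"ax":0,"ay":0,"az":0,"hand":0}]'
python3 -m handwheel '[{"x":0,"y":0,"z":5,"ax":0,"ay":-4,"az":0,"hand":0},{"x":0,"y":0,"z":5,"ax":0,"ay":-4,"az":0,"hand":0},{"x":0,"y":0,"z":5,"ax":0,"ay":-4,"az":0,"hand":0},{"x":0,"y":0,"z":0,"ax":0,"ay":0,"az":0,"hand":0}]'
python3 - <<'E'
from h import *
import cv2
print(ctrl.get_obs()["joint_pos"])
s=rows(*hang(-.004,.002,0),3)
p,Q=hang(-.004,.002,0);print(now()[0]-p,p)
sd=ctrl.grab_frame("side");cv2.imwrite("pics/m3.png",cv2.resize(sd[195:395,255:415],(480,600)))
E
```

```text
clock: 8.85
tool_pos: [0.5633, -0.1738, 0.1154]
tool_rot: [0.125, 0.28, 0.951, -0.037]
wrist_force: [-0.4, -0.2, -1.4]
grip_width: 0.487
finger_force: 30.0
clock: 9.25
tool_pos: [0.568, -0.1771, 0.1017]
tool_rot: [0.223, 0.275, 0.933, -0.066]
wrist_force: [0.1, -0.2, -1.2]
grip_width: 0.485
finger_force: 30.0
[-0.3101  0.3054  1.8547 -0.2321  0.5382 -1.1356]
[-0.1  0.1  3.5] [-0.01 -2.71  0.  ]
[0.  0.1 3.5] [-0.01 -2.71  0.  ]
[0.2 0.1 3.5] [-0.01 -2.71  0.  ]
[-0.0045  0.0025  0.0091] [ 0.5725 -0.1796  0.0925]
```

View pics/m3.png

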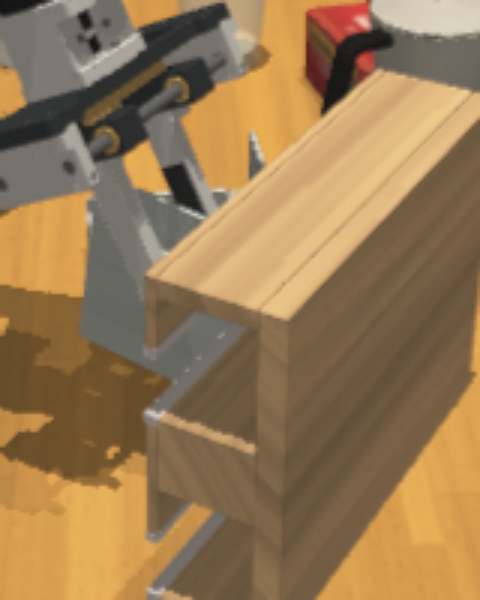

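The picture shows the bin nearly level, with its hook behind the lip and no contact force. I'll finish the swing and set it down gently.

```bash
python3 -m handwheel '[{"x":0,"y":0,"z":3.5,"ax":0,"ay":-2.7,"az":0,"hand":0},{"x":0,"y":0,"z":3.5,"ax":0,"ay":-2.7,"az":0,"hand":0},{"x":0,"y":0,"z":3.5,"ax":0,"ay":-2.7,"az":0,"hand":0},{"x":0.6,"y":0,"z":0.8,"ax":0,"ay":0,"az":0,"hand":0},{"x":0,"y":0,"z":0,"ax":0,"ay":0,"az":0,"hand":0}]'
python3 -m handwheel '[{"x":0.6,"y":0,"z":0.8,"ax":0,"ay":0,"az":0,"hand":0},{"x":0,"y":0,"z":0,"ax":0,"ay":0,"az":0,"hand":0}]'
python3 - <<'E'
from h import *
q,S=now();p,Q=hang(0,0,0);print("B in panel",R.from_euler("z",-YP).apply(q-p),(Q.inv()*S).as_rotvec()*57.3)
E
```

```text
clock: 9.8
tool_pos: [0.5734, -0.1809, 0.0926]
tool_rot: [0.288, 0.27, 0.915, -0.086]
wrist_force: [-4.2, 2.8, -4.4]
grip_width: 0.49
finger_force: 30.0
clock: 10.0
tool_pos: [0.5734, -0.1809, 0.092]
tool_rot: [0.289, 0.27, 0.915, -0.086]
wrist_force: [-8.0, 5.0, 0.4]
grip_width: 0.491
finger_force: 30.0
B in panel [-0.0025 -0.0006  0.0015] [ 0.091  -0.0375  0.0413]
```

The back face is touching the panel with about 9 N. I'll ease back 1 mm and go down.

```bash
python3 -m handwheel '[{"x":0.9,"y":0,"z":-0.6,"ax":0,"ay":0,"az":0,"hand":0},{"x":0,"y":0,"z":0,"ax":0,"ay":0,"az":0,"hand":0}]'
python3 -m handwheel '[{"x":0.6,"y":0,"z":0.8,"ax":0,"ay":0,"az":0,"hand":0},{"x":0,"y":0,"z":0,"ax":0,"ay":0,"az":0,"hand":0}]'
python3 - <<'E'
from h import *
q,S=now();p,Q=hang(0,0,0);print("B in panel",R.from_euler("z",-YP).apply(q-p),(Q.inv()*S).as_rotvec()*57.3)
E
```

```text
clock: 10.2
tool_pos: [0.5733, -0.1804, 0.0925]
tool_rot: [0.29, 0.27, 0.914, -0.085]
wrist_force: [-1.6, 1.1, -1.6]
grip_width: 0.488
finger_force: 30.0
clock: 10.4
tool_pos: [0.5731, -0.1802, 0.0911]
tool_rot: [0.29, 0.269, 0.914, -0.085]
wrist_force: [-0.2, -0.5, -2.4]
grip_width: 0.487
finger_force: 30.0
B in panel [-0.0031 -0.0002  0.0006] [-0.0068 -0.1933  0.0371]
```

```bash
python3 -m handwheel '[{"x":0.6,"y":0,"z":0.8,"ax":0,"ay":0,"az":0,"hand":0},{"x":0,"y":0,"z":0,"ax":0,"ay":0,"az":0,"hand":0}]'
python3 -m handwheel '[{"x":0.3,"y":0,"z":0.4,"ax":0,"ay":0,"az":0,"hand":0},{"x":0,"y":0,"z":0,"ax":0,"ay":0,"az":0,"hand":0}]'
python3 -m handwheel '[{"x":0,"y":0,"z":0,"ax":0,"ay":0,"az":0,"hand":0.6},{"x":0,"y":0,"z":0,"ax":0,"ay":0,"az":0,"hand":0.7},{"x":0,"y":0,"z":0,"ax":0,"ay":0,"az":0,"hand":0.8},{"x":0,"y":0,"z":0,"ax":0,"ay":0,"az":0,"hand":0.9},{"x":0,"y":0,"z":0,"ax":0,"ay":0,"az":0,"hand":0.9},{"x":0,"y":0,"z":0,"ax":0,"ay":0,"az":0,"hand":0.9},{"x":0,"y":0,"z":0,"ax":0,"ay":0,"az":0,"hand":0.9}]'
```

```text
clock: 10.6
tool_pos: [0.5732, -0.1801, 0.0903]
tool_rot: [0.29, 0.269, 0.914, -0.085]
wrist_force: [0.8, -0.6, 0.1]
grip_width: 0.484
finger_force: 30.0
clock: 10.8
tool_pos: [0.5732, -0.1801, 0.0901]
tool_rot: [0.291, 0.269, 0.914, -0.085]
wrist_force: [-2.9, -0.2, 4.6]
grip_width: 0.487
finger_force: 30.0
clock: 11.5
tool_pos: [0.5728, -0.18, 0.0894]
tool_rot: [0.29, 0.269, 0.914, -0.085]
wrist_force: [-1.1, -0.3, -0.1]
grip_width: 0.895
finger_force: 0.0
```

Released after floor contact. Now I'll retract along the fingers.

```bash
python3 -m handwheel '[{"x":0,"y":0,"z":-8,"ax":0,"ay":0,"az":0,"hand":0.9},{"x":0,"y":0,"z":-15,"ax":0,"ay":0,"az":0,"hand":0.9},{"x":0,"y":0,"z":-20,"ax":0,"ay":0,"az":0,"hand":0.9},{"x":0,"y":0,"z":-25,"ax":0,"ay":0,"az":0,"hand":0.9},{"x":0,"y":0,"z":-30,"ax":0,"ay":0,"az":0,"hand":0.9},{"x":0,"y":0,"z":-30,"ax":0,"ay":0,"az":0,"hand":0.9},{"x":0,"y":0,"z":-20,"ax":0,"ay":0,"az":0,"hand":0.9},{"x":0,"y":0,"z":0,"ax":0,"ay":0,"az":0,"hand":0.9},{"x":0,"y":0,"z":0,"ax":0,"ay":0,"az":0,"hand":0.9}]'
python3 - <<'E'
from h import *
import cv2
t=ctrl.grab_frame("top");sd=ctrl.grab_frame("side");cv2.imwrite("pics/t4.png",t);cv2.imwrite("pics/s4.png",sd)
a=cv2.resize(sd[195:395,255:415],(400,500));b=cv2.resize(t[150:300,280:400],(400,500));cv2.imwrite("pics/m4.png",np.hstack([a,b]))
Rb=R.from_euler("z",YP)
P=ctrl.camera_params("side");Ti=np.linalg.inv(P["T"])
for v in[(-.10,-.023,-.076),(0,-.023,-.076),(-.1,-.023,.004),(0,-.023,.004)]:
    w=G+Rb.apply(np.array(v)+[-.003,0,0]);u=P["camera_matrix"]@(Ti[:3,:3]@w+Ti[:3,3]);u=u[:2]/u[2];print(v,u,"crop",(u-[255,195])*2.5)
E
```

```text
clock: 12.4
tool_pos: [0.5012, -0.1337, 0.2104]
tool_rot: [0.29, 0.269, 0.914, -0.085]
wrist_force: [-0.1, -0.6, -0.6]
grip_width: 0.901
finger_force: 0.0
(-0.1, -0.023, -0.076) [286.6554 317.758 ] crop [ 79.1385 306.8951]
(0, -0.023, -0.076) [336.8182 335.8779] crop [204.5454 352.1947]
(-0.1, -0.023, 0.004) [285.5488 278.5169] crop [ 76.3721 208.7922]
(0, -0.023, 0.004) [337.7511 295.3663] crop [206.8777 250.9158]
```

View pics/m4.png

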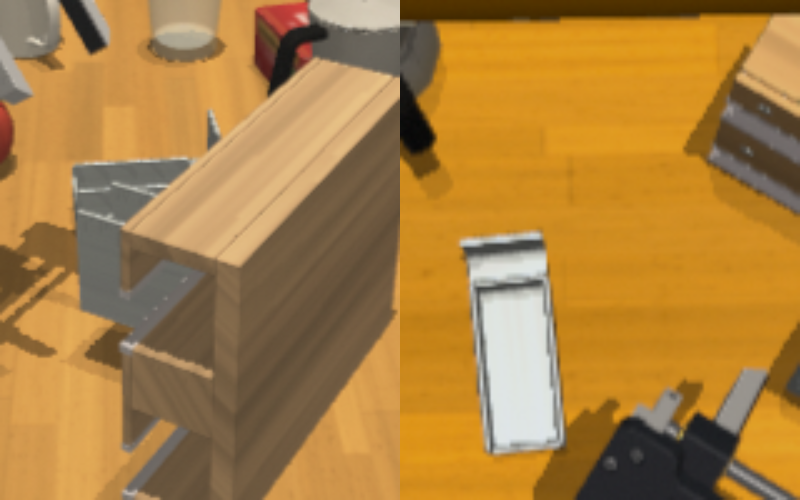

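The side view shows the bin hanging. Its near front edge runs from (77,210) to (80,308) in the crop, against (76,209) to (79,307) predicted for level and seated. In the top view the shallow bin is where it was, and the gripper is clear.

```bash
python3 -c "
from rig import ctrl
print(ctrl.job_done())"
```

```text
the job is handed in; nothing more can be done
None
```

The deep bin hangs level in the upper groove, seated near the panel's middle and let go; the shallow bin was not touched and the job was handed in at about 12.5 s, though no verdict came back.

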